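# Stand the flopped file back up in its row

### The job

The end file in the desk rack has flopped over sideways on to the rack's end board and sticks out in front of the row. Push it back upright beside the other files and push it fully home against the back rails, so that its spine is flush with theirs. Use only light pushes of the fingertips or the outside of the fingers: do not grip or lift anything, and leave the other files and the things on the desk where they are.

Things in the scene. Friction and masses are not known exactly. Their poses are not given: they have to be found in the camera images.
- rack: fixed plywood desk rack for files, open in front. Base board 215 x 374 mm, its upper face 18 mm above the desk; 12 mm end boards, inner faces at y = +175 and -175 mm; two steel rails along the back. Origin at desk level, midway between the end boards; x points from the front (spine side, facing the robot) to the back rails, y along the row of files, z up
- rack_board_edge (a point): middle of the upper inner edge of the +y end board (rack x = 10, y = 175, z = 148 mm), on which the leaning file rests; the board runs 90 mm either way along x; axes as the rack's
- rack_rail (a point): point on the front side of the upper back rail, behind the leaning file's place (rack x = 97, y = 80, z = 103 mm; a second rail runs 50 mm below): a file pushed fully home meets the rails here, 2 mm behind the standing files; axes as the rack's
- rack_row_front (a point): point on the spine face of the middle standing file, half-way up (rack x = -95, y = -68, z = 133 mm): marks the plane of the standing files' spines; axes as the rack's
- file4: the leaning file: lever arch file in grey board, 190 mm deep (x, spine to open side) x 70 wide (y) x 230 high (z), 0.5 to 0.9 kg; origin at the centre of its underside. Tipped 20 to 30 degrees towards rack +y, it rests on the end board's upper edge and its own lower edge (local y = +35, z = 0), and stands 20 to 48 mm too far forward. Light pushes turn it up about that edge; within 15 degrees of upright it rocks flat by itself and stays
- file4_spine (a point): middle of the leaning file's spine face (local x = -95, y = 0, z = 115 mm); axes as the file's. Once upright, the file slides easily on the smooth base board (1.5 to 4 N) and does not tip, even when its spine is pushed as high as 40 mm below its upper edge
- file4_center (a point): centre of the leaning file, half-way up (local 0, 0, 115 mm); axes as the file's
- file4_top_edge (a point): middle of the leaning file's upper edge on the side to which it leans (local 0, +35, 230 mm): it sticks out over and beyond the end board, 215 to 235 mm above the desk at the start, 248 mm when upright; pushing it towards rack -y (1 to 3 N) raises the file
- file1: standing file against the -y end board: lever arch file in grey board, 190 mm deep (x, spine to open side) x 70 wide (y) x 230 high (z), 0.8 kg; origin at the centre of its underside. To be left standing
- file2: middle standing file, same size and axes. To be left standing
- file3: standing file next to the leaning one, same size and axes; its side facing the leaning file lies at rack y = 37 mm. To be left standing
- mug: white mug, 80 mm across, 92 mm high, standing beyond the +y end board; origin under its centre. Bystander
- stapler: black stapler, 150 x 36 x 40 mm, on the desk in front of the standing files; origin under its centre, x along it. Bystander
- tape_dispenser: black desk tape dispenser, 145 x 56 mm, 84 mm high at the roll, beyond the mug; origin under its centre. Bystander
- pen_cup: dark steel pen cup, 80 mm across, 100 mm high (pens to 165 mm), beyond the -y end board; origin under its centre. Bystander
- hole_punch: two-hole punch, 110 x 95 mm, 67 mm high, beyond the pen cup; origin under its centre. Bystander
- note_block: block of paper notes, 76 x 76 x 22 mm, lying on the desk in front of the row; origin under its centre. Bystander

How it is judged:
By the outcome, as a careful person would: the job done as asked, in the order asked, and still so for the second after the job is handed in, with the robot touching nothing.
It also fails if it takes over 43 s, if anything falls off the work surface, if the arm or the gripper's body presses on something with over 40 N, if the wrist force passes 120 N, or if a joint passes its speed limit or range.

### The arm

A 6-joint arm with a two-finger parallel gripper is mounted at the origin on the work surface. World frame = base frame: x ahead of the robot, y to its left, z up, the work surface at z = 0. Lengths are in m, angles in rad, forces in N, time in s.
With the tool pointing down it reaches from about 0.35 to 0.775 m from the base axis. Payload 7.3 kg.
Tool frame: the origin (TCP) lies at the very end of the fingers, on their centre line; the grasp point (between the pads) lies robot.grip_depth behind it (robot.grip_depth is the distance from the TCP to the grasp point, in m); z points along the fingers, y is the line along which they close (so a half turn about z gives the same grasp; the last joint's range is limited). The gripper opens to 92 mm and grips with 3 to 60 N. Pads are 19 mm wide; open, the fingers measure 130 mm over their backs; the gripper's body (75 mm by 190 mm) begins 47 mm behind the grasp point.
Start: joints at [1.027, 0.342, 1.524, -0, 1.275, -0.146], TCP at [0.203, 0.484, 0.227] pointing down, gripper open.
Joint ranges: [-2.53, 2.53], [-0.77, 2.02], [0.04, 2.7], [-1, 4.14], [0.28, 2.66], [-3.11, 3.11]. Speed limits (rad/s): [2.57, 2.57, 3.14, 3.14, 3.14, 3.14].

### API

Orientations are given as a unit quaternion [x, y, z, w].
In Python, from rig import robot, snapshot gives the robot as it stands.
- The arm moves only by the shell command python3 -m inch 'ROWS' [OPENING]. ROWS is JSON, a list that holds one entry, the list of rows, each a list of 6 numbers: the shift along the tool's x, y, z in m, then the turn, a rotation vector about the tool's x, y, z in degrees. A call has 1 to 20 rows; each row shifts and turns the commanded pose from where the row before left it, along the tool's axes as they then stand; what a row does not reach is not made up. A row lasts 1/8 s, in which the tool goes at most 62.5 mm and 10.7 degrees, less where a joint would pass 70% of its speed; a pose out of reach is approached as far as the arm can. A call is refused whole if a number of a shift passes 0.0625 or a number of a turn 10.7, either way. A call with a gripper value outside its range is refused whole. OPENING is the opening, from 0 (shut) to 1 (fully open), set as the call begins (- or left out, the last holds). The fingers move at their own pace and stop on an object; the grip force is fixed at half the most. Time passes only in rows, so rows that do not move let the fingers close. It gives the time, the measured TCP pose, the force, the opening and the grip force at its end, in the units of the state.
- robot.read_state(): the state, without advancing time (a new reading comes with each control period).
- snapshot(name): name is "scene" or "top" or "wrist"; returns a dict with "pixels" (420x560x3 uint8, red, green, blue), "depth" (420x560 float32, m along the optical axis (not along the pixel's ray), 0 where there is no reading), "K" (3x3 intrinsics, pixels), "R" (3x3) and "t" (3): a world point X has camera coordinates R X + t. Camera axes: x right, y down, z forward; pixel columns grow to the right and rows downward; lengths in m; the calibration is good to about 2 mm. A picture is of the moment at which its call begins.
- robot.job_done(): hands the job in; it is judged then, once.
The state is a dict: "t": time; "joint_pos": joint angles; "qd": joint speeds; "joint_efforts": joint torques, N m; "eef_pos": TCP position; "ee_rot": TCP orientation; "ft_force": force on the tool from outside, world axes, zero at the start; "moment": the same for the moment, N m; "gripper_width": opening from 0.0 (shut) to 1.0 (fully open); "grip_force": force on a finger pad.
Only numpy, scipy, OpenCV 4.12 (cv2) and the standard library are available. Lean on these libraries where they do the work, as an engineer would, in place of code of your own. Each camera call takes 0.05 s, during which the arm holds its last target. There are 200 camera calls.

## Working session

There is one attempt and no reset: what is moved stays moved. The work goes in short steps, Python scripts to look and compute and a shell command to move; the robot and the scene stay as the last step left them, time stands still between calls to the robot, and variables do not carry over. Pictures are saved under pics/ and viewed, at most 10 in all, crops included, and the job is handed in when it is done.

```bash
ls; mkdir -p pics; python3 - <<'E'
from rig import robot, snapshot
import cv2,numpy as np
for n in ("scene","top"):
    s=snapshot(n); cv2.imwrite(f"pics/{n}0.png",s["pixels"][:,:,::-1]); np.savez(f"{n}0.npz",**s)
    print(n,s["K"].round(1).tolist(),s["R"].round(3).tolist(),s["t"].round(3).tolist())
s=robot.read_state();print(s, robot.grip_depth)
E
```

```text
pics
scene [[451.9, 0.0, 286.1], [0.0, 451.9, 209.5], [0.0, 0.0, 1.0]] [[-0.728, 0.685, 0.001], [0.649, 0.691, -0.318], [-0.218, -0.231, -0.948]] [0.444, -0.303, 1.502]
top [[525.9, 0.0, 279.3], [0.0, 525.9, 211.2], [0.0, 0.0, 1.0]] [[0.013, -1.0, -0.009], [-0.994, -0.011, -0.111], [0.111, 0.011, -0.994]] [-0.017, 0.604, 1.519]
{'t': 0.1, 'joint_pos': array([ 1.02694469e+00,  3.42642529e-01,  1.52487783e+00, -4.89783549e-05,
        1.27541972e+00, -1.45996943e-01]), 'qd': array([ 0.00053923, -0.0010426 , -0.00279458, -0.00113233, -0.00187292,
        0.00090038]), 'joint_efforts': array([ 1.09922385e-03, -4.32006741e+01, -2.44693315e+01,  7.18227820e-02,
        5.24822040e-02, -3.22577570e-06]), 'eef_pos': array([0.20321489, 0.48369398, 0.22613517]), 'ee_rot': array([ 1.97610896e-01,  9.80280307e-01, -6.41949889e-04, -2.05754496e-04]), 'ft_force': array([ 0.15749458,  0.67895837, -0.06761733]), 'moment': array([-0.01977067,  0.04551785,  0.01396604]), 'grip_force': 0.0, 'gripper_width': 0.9996545161240864} 0.0188
```

View pics/scene0.png

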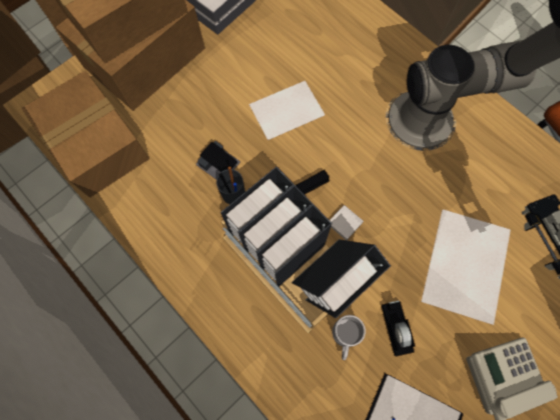

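View pics/top0.png

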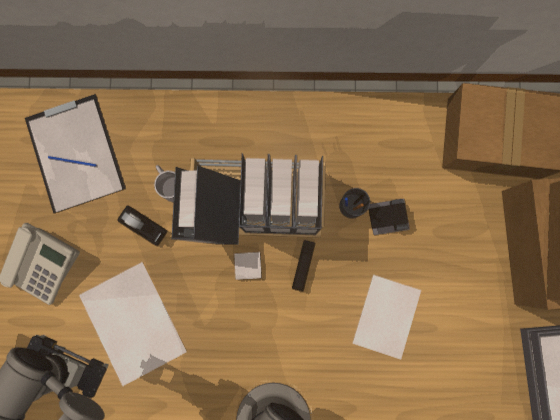

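The top view shows three standing files at px x 241–323, y 155–233. The leaning file is at px 173–241, 167–244, tipped left (+y) and sticking out in front. The mug is at (168,185), the dispenser at (142,225) and the notes at (248,265).

```bash
cat > h.py <<'E'
import numpy as np
def cloud(s):
    v,u=np.mgrid[:420,:560]; d=s["depth"]; K=s["K"]
    c=np.stack([(u-K[0,2])/K[0,0]*d,(v-K[1,2])/K[1,1]*d,d],-1)
    P=(c-s["t"])@s["R"]; P[d==0]=np.nan
    return P
E
python3 - <<'E'
from h import *; import cv2
for n in ("top","scene"):
    P=cloud(np.load(n+"0.npz"))
    z=P[...,2]
    def reg(m,name):
        k,l,st,_=cv2.connectedComponentsWithStats(m.astype(np.uint8))
        for i in range(1,k):
            if st[i,4]>60:
                q=P[l==i]; r=cv2.minAreaRect((q[:,:2]*1000).astype(np.float32))
                print(n,name,st[i],"c",np.round(r[0]),"size",np.round(r[1]),"ang",round(r[2],1),"z",np.nanpercentile(q[:,2],[2,50,98]).round(3))
    box=(P[...,0]>.25)&(P[...,0]<.9)&(abs(P[...,1])<.42)
    reg(box&(z>.236)&(z<.26),"z248")
    reg(box&(z>.012)&(z<.32),"all")
    if n=="top":
        # leaning file: profile along y rows
        for v in (180,200,220,238): print(v,[tuple(P[v,u].round(3)) for u in range(168,262,6)])
        for u in (180,190,210,230): print(u,[tuple(P[v,u].round(3)) for v in range(160,256,6)])
E
```

```text
top z248 [239 153  83  77 645] c [633. -15.] size [210. 190.] ang 88.8 z [0.238 0.247 0.253]
top z248 [320 156   3  53  72] c [ 657. -119.] size [  3. 135.] ang 88.7 z [0.237 0.247 0.252]
top z248 [180 166  24  75 517] c [600. 212.] size [ 49. 190.] ang 87.8 z [0.236 0.246 0.259]
top all [  154   153   172    92 12086] c [631. 110.] size [489. 258.] ang 88.8 z [0.016 0.218 0.251]
top all [ 340  188   69   44 1333] c [ 605. -291.] size [213. 101.] ang 80.9 z [0.016 0.057 0.129]
top all [128 211  39  35 697] c [549. 386.] size [112.  56.] ang 58.2 z [0.013 0.024 0.085]
top all [292 241  23  50 542] c [446. -83.] size [ 35. 148.] ang 76.5 z [0.013 0.037 0.045]
top all [234 252  28  28 667] c [443.  82.] size [76. 76.] ang 4.0 z [0.015 0.022 0.029]
180 [(np.float64(0.699), np.float64(0.33), np.float64(0.001)), (np.float64(0.698), np.float64(0.31), np.float64(0.007)), (np.float64(0.664), np.float64(0.251), np.float64(0.209)), (np.float64(0.661), np.float64(0.232), np.float64(0.227)), (np.float64(0.661), np.float64(0.216), np.float64(0.231)), (np.float64(0.657), np.float64(0.196), np.float
[... 6986 characters left out ...]
p.float64(0.128), np.float64(0.095)), (np.float64(0.519), np.float64(0.128), np.float64(0.095)), (np.float64(0.504), np.float64(0.13), np.float64(0.068)), (np.float64(0.489), np.float64(0.136), np.float64(0.003))]
scene z248 [ 221  166  112  109 1019] c [632. -13.] size [211. 191.] ang 88.9 z [0.237 0.246 0.252]
scene z248 [316 244  71  56 566] c [600. 216.] size [ 56. 191.] ang 86.0 z [0.236 0.243 0.258]
scene all [  198   141   193   192 16222] c [560. -58.] size [648. 373.] ang 88.5 z [0.015 0.206 0.249]
scene all [382 301  29  43 747] c [548. 388.] size [108.  57.] ang 58.6 z [0.015 0.026 0.084]
scene all [333 315  33  45 453] c [676. 324.] size [104.  80.] ang 65.3 z [0.015 0.073 0.096]
```

```bash
python3 -m inch '[[[0,0,0,0,0,10.7],[0,0,0,0,0,10.7],[0,0,0,0,0,10.7],[0,0,0,0,0,10.7],[0,0,0,0,0,10.7],[0,0,0,0,0,10.7],[0,0,0,0,0,4.2],[-0.0195,0.05,0,0,0,0],[-0.0195,0.05,0,0,0,0],[-0.0195,0.05,0,0,0,0],[-0.0195,0.05,0,0,0,0],[-0.0195,0.05,0,0,0,0],[-0.0195,0.05,0,0,0,0],[-0.0195,0.05,0,0,0,0],[-0.0195,0.05,0,0,0,0],[0,0,0.01,0,0,0],[0,0,0.01,0,0,0],[0,0,0,0,0,0]]]' 0
python3 - <<'E'
from h import *; from rig import snapshot; import cv2
s=snapshot("top"); cv2.imwrite("pics/top1.png",cv2.resize(s["pixels"][120:270,110:350,::-1],None,fx=3,fy=3))
E
```

```text
t: 2.35
eef_pos: [0.5983, 0.3204, 0.2055]
ee_rot: [0.714, 0.7, -0.001, -0.001]
ft_force: [-0.2, 0.6, -0.0]
gripper_width: 0.006
grip_force: 0.0
```

View pics/top1.png

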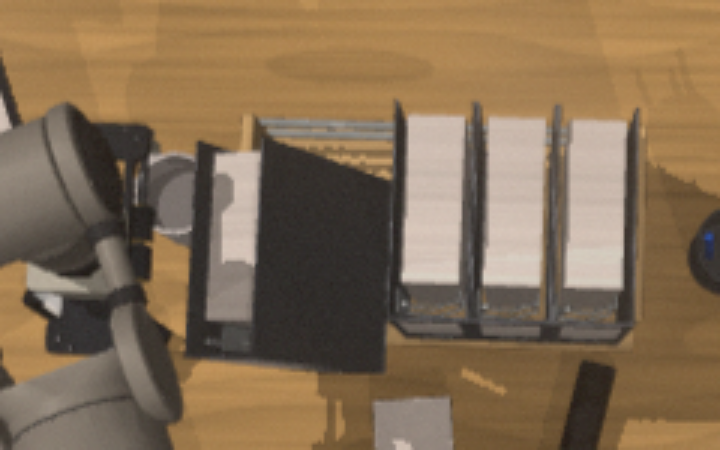

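The gripper is at crop (135,200), just outside the file's upper edge at crop x≈195 and clear above the mug. Next is a gentle approach.

```bash
python3 -m inch '[[[-0.015,0,0,0,0,0],[-0.015,0,0,0,0,0],[-0.01,0,0,0,0,0],[-0.008,0,0,0,0,0],[-0.006,0,0,0,0,0],[-0.006,0,0,0,0,0],[0,0,0,0,0,0]]]'; python3 -m inch '[[[-0.006,0,0,0,0,0],[-0.006,0,0,0,0,0],[-0.006,0,0,0,0,0],[0,0,0,0,0,0]]]'
```

```text
t: 3.28
eef_pos: [0.5988, 0.2593, 0.2067]
ee_rot: [0.715, 0.7, -0.0, 0.0]
ft_force: [-0.6, -0.2, -0.3]
gripper_width: 0.004
grip_force: 0.0
t: 3.78
eef_pos: [0.5985, 0.2412, 0.2068]
ee_rot: [0.715, 0.699, 0.0, 0.0]
ft_force: [-0.1, -0.6, -0.6]
gripper_width: 0.005
grip_force: 0.0
```

```bash
python3 - <<'E'
from h import *; from rig import snapshot; import cv2
s=snapshot("scene"); a=cv2.resize(s["pixels"][200:340,260:420,::-1],None,fx=3,fy=3)
w=snapshot("wrist"); b=cv2.resize(w["pixels"][:,:,::-1],(440,330))
c=np.zeros((420,800,3),np.uint8); c[:,:360]=a[:,60:420]; c[:330,360:]=b; cv2.imwrite("pics/m2.png",c)
P=cloud(s); 
for v,u in ((255,330),(265,340),(280,350)): print(P[v,u].round(3))
E
```

```text
[0.596 0.145 0.223]
[0.599 0.18  0.237]
[0.622 0.225 0.304]
```

View pics/m2.png

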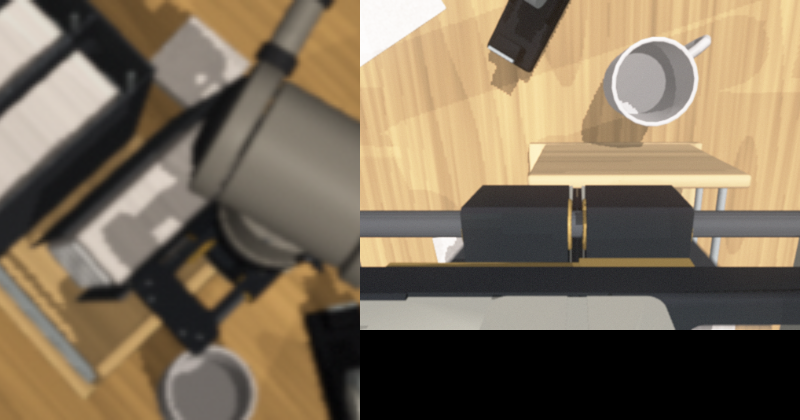

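The file's edge is against the fingers and rising; the end board is now visible behind the fingers. I'll continue in steps.

```bash
python3 -m inch '[[[-0.006,0,0,0,0,0],[-0.006,0,0,0,0,0],[-0.006,0,0,0,0,0],[-0.006,0,0,0,0,0],[0,0,0,0,0,0]]]';python3 -m inch '[[[-0.005,0,0,0,0,0],[-0.005,0,0,0,0,0],[-0.005,0,0,0,0,0],[-0.005,0,0,0,0,0],[0,0,0,0,0,0],[0,0,0,0,0,0]]]'
python3 - <<'E'
from h import *; from rig import snapshot
for n in("scene","top"):
    P=cloud(snapshot(n)); np.save(n+"c.npy",P)
    m=(P[...,0]>.49)&(P[...,0]<.72)&(P[...,1]>.095)&(P[...,1]<.23)&(P[...,2]>.03)&(P[...,2]<.275)
    q=P[m]
    for y in np.arange(.095,.23,.01):
        r=q[abs(q[:,1]-y)<.005]
        if len(r)>5: print(n,round(y,3),len(r),np.percentile(r[:,2],[5,50,95]).round(3),np.percentile(r[:,0],[2,98]).round(3))
E
```

```text
t: 4.5
eef_pos: [0.598, 0.2172, 0.2068]
ee_rot: [0.715, 0.699, 0.0, -0.0]
ft_force: [0.5, 0.0, 0.1]
gripper_width: 0.007
grip_force: 0.0
t: 5.25
eef_pos: [0.5975, 0.1978, 0.2068]
ee_rot: [0.714, 0.7, 0.0, -0.0]
ft_force: [0.4, -0.4, 0.3]
gripper_width: 0.006
grip_force: 0.0
scene 0.095 14 [0.044 0.246 0.249] [0.587 0.692]
scene 0.105 294 [0.089 0.218 0.249] [0.568 0.692]
scene 0.115 196 [0.144 0.233 0.236] [0.582 0.688]
scene 0.125 201 [0.126 0.233 0.236] [0.586 0.688]
scene 0.135 210 [0.125 0.232 0.237] [0.579 0.688]
scene 0.145 224 [0.125 0.233 0.237] [0.577 0.688]
scene 0.155 198 [0.092 0.232 0.236] [0.584 0.688]
scene 0.165 97 [0.036 0.116 0.247] [0.587 0.693]
scene 0.225 10 [0.144 0.146 0.149] [0.628 0.716]
top 0.095 351 [0.074 0.21  0.25 ] [0.505 0.689]
top 0.105 206 [0.175 0.221 0.246] [0.503 0.68 ]
top 0.115 256 [0.157 0.232 0.238] [0.503 0.679]
top 0.125 261 [0.118 0.232 0.238] [0.503 0.68 ]
top 0.135 269 [0.096 0.232 0.239] [0.503 0.679]
top 0.145 265 [0.113 0.233 0.238] [0.503 0.679]
top 0.155 205 [0.096 0.232 0.238] [0.503 0.679]
top 0.165 293 [0.106 0.212 0.248] [0.515 0.69 ]
```

The file has rocked upright (flat top, y 0.100–0.168, spine at x≈0.503). Next I'll back off, rise and move round in front of the spine, with the tool tilted so the tip leads.

```bash
python3 -m inch '[[[0.02,0,0,0,0,0],[0.02,0,0,0,0,0],[0,0,-0.04,0,0,0],[0,0,-0.04,0,0,0],[-0.02,-0.04,0,0,0,0],[-0.025,-0.04,0,0,0,0],[-0.025,-0.04,0,0,0,0],[-0.02,-0.04,0,0,0,0],[-0.018,0,0,0,0,0],[0,0,0,-10,0,0],[0,0,0,-10,0,0],[0,0,0,-10,0,0],[0,0,0,0,0,0],[0,0,0,0,0,0]]]'
```

```text
t: 7.1
eef_pos: [0.4374, 0.1339, 0.2882]
ee_rot: [0.69, 0.676, 0.181, 0.184]
ft_force: [-0.7, 0.1, 0.4]
gripper_width: 0.0
grip_force: 0.0
```

```bash
python3 -m inch '[[[0,-0.0148,0.0255,0,0,0],[0,-0.0148,0.0255,0,0,0],[0,-0.0148,0.0255,0,0,0],[0,-0.0148,0.0255,0,0,0],[0,0.013,0.0075,0,0,0],[0,0.013,0.0075,0,0,0],[0,0,0,0,0,0]]]'
python3 - <<'E'
from h import *; from rig import snapshot
for n in("top","scene"):
    P=cloud(snapshot(n)); z=P[...,2]
    m=(P[...,0]>.49)&(P[...,0]<.75)&(z>.22)&(z<.26)
    for a,b in((.105,.165),(.03,.085),(-.045,.01),(-.11,-.06)):
        q=P[m&(P[...,1]>a)&(P[...,1]<b)]; print(n,a,len(q),np.percentile(q[:,0],[1,99]).round(4), np.percentile(q[:,2],[2,98]).round(3)) if len(q) else print(n,a,0)
E
```

```text
t: 7.98
eef_pos: [0.4687, 0.1325, 0.1704]
ee_rot: [0.69, 0.675, 0.182, 0.186]
ft_force: [-0.5, -0.1, 0.4]
gripper_width: 0.003
grip_force: 0.0
top 0.105 1246 [0.5294 0.6824] [0.224 0.247]
top 0.03 1135 [0.5393 0.7173] [0.226 0.246]
top -0.045 1149 [0.5377 0.7157] [0.227 0.247]
top -0.11 1137 [0.5365 0.7154] [0.226 0.246]
scene 0.105 1317 [0.5049 0.6827] [0.225 0.247]
scene 0.03 1294 [0.5412 0.7184] [0.224 0.247]
scene -0.045 1256 [0.5386 0.7169] [0.225 0.248]
scene -0.11 1100 [0.5382 0.7156] [0.228 0.246]
```

```bash
python3 -m inch '[[[0,0.0043,0.0025,0,0,0],[0,0.0043,0.0025,0,0,0],[0,0.0043,0.0025,0,0,0],[0,0.0043,0.0025,0,0,0],[0,0.0043,0.0025,0,0,0],[0,0.0043,0.0025,0,0,0],[0,0.0043,0.0025,0,0,0]]]'; python3 -m inch '[[[0,0.0043,0.0025,0,0,0],[0,0.0043,0.0025,0,0,0],[0,0.0043,0.0025,0,0,0],[0,0,0,0,0,0]]]'
python3 - <<'E'
from h import *; from rig import snapshot
P=cloud(snapshot("scene")); z=P[...,2]
m=(P[...,0]>.49)&(P[...,0]<.75)&(z>.22)&(z<.26)
for a,b in((.102,.115),(.12,.145),(.15,.165),(.03,.085)):
        q=P[m&(P[...,1]>a)&(P[...,1]<b)]; print(a,len(q),np.percentile(q[:,0],[1,99]).round(4))
E
```

```text
t: 8.95
eef_pos: [0.5004, 0.1317, 0.1683]
ee_rot: [0.69, 0.676, 0.181, 0.185]
ft_force: [-5.0, 0.5, 2.2]
gripper_width: 0.007
grip_force: 2.2
t: 9.45
eef_pos: [0.5163, 0.1315, 0.1688]
ee_rot: [0.69, 0.676, 0.181, 0.185]
ft_force: [-0.7, 0.0, -0.3]
gripper_width: 0.005
grip_force: 0.1
0.102 176 [0.5524 0.7031]
0.12 646 [0.4923 0.703 ]
0.15 245 [0.4937 0.7037]
0.03 1293 [0.5408 0.7184]
```

```bash
python3 -m inch '[[[0,0.0035,0.002,0,0,0],[0,0.0035,0.002,0,0,0],[0,0.0035,0.002,0,0,0]]]'; python3 -m inch '[[[0,0.0026,0.0015,0,0,0]]]'; python3 -m inch '[[[0,0.0026,0.0015,0,0,0]]]' ; python3 - <<'E'
from h import *; from rig import snapshot
P=cloud(snapshot("scene")); z=P[...,2]
m=(P[...,0]>.49)&(P[...,0]<.75)&(z>.22)&(z<.26)
for a,b in((.102,.115),(.12,.145),(.15,.165),(.03,.085)):
        q=P[m&(P[...,1]>a)&(P[...,1]<b)]; print(a,len(q),np.percentile(q[:,0],[1,99]).round(4))
E
```

```text
t: 9.88
eef_pos: [0.5279, 0.1312, 0.1687]
ee_rot: [0.69, 0.676, 0.181, 0.185]
ft_force: [-3.3, 0.1, 1.5]
gripper_width: 0.005
grip_force: 2.0
t: 10.0
eef_pos: [0.5309, 0.1311, 0.1687]
ee_rot: [0.69, 0.676, 0.181, 0.185]
ft_force: [-3.9, -0.5, 1.6]
gripper_width: 0.007
grip_force: 2.1
t: 10.12
eef_pos: [0.5339, 0.1311, 0.1687]
ee_rot: [0.69, 0.676, 0.181, 0.185]
ft_force: [-3.8, 0.4, 2.4]
gripper_width: 0.005
grip_force: 2.0
0.102 180 [0.4947 0.7198]
0.12 664 [0.5018 0.7203]
0.15 260 [0.4945 0.7209]
0.03 1293 [0.5411 0.7184]
```

Still sliding at 4 N and nearly home, so I'll go in 1–2 mm steps until the force rises.

```bash
for i in 1; do python3 -m inch '[[[0,0.0013,0.00075,0,0,0],[0,0,0,0,0,0]]]'; done | grep -E "pos|ft"; python3 -m inch '[[[0,0.0009,0.0005,0,0,0],[0,0,0,0,0,0]]]'| grep -E "pos|ft"; python3 -m inch '[[[0,0.0009,0.0005,0,0,0],[0,0,0,0,0,0]]]'| grep -E "pos|ft"
```

```text
eef_pos: [0.5352, 0.1311, 0.1687]
ft_force: [-2.4, 0.4, 1.4]
eef_pos: [0.5354, 0.1311, 0.1686]
ft_force: [-9.0, 0.4, 5.0]
eef_pos: [0.5355, 0.131, 0.1684]
ft_force: [-13.7, 0.6, 8.9]
```

It's against the rails: the force jumped to 14 N with no further motion. I'll retreat straight back, then up.

```bash
python3 -m inch '[[[0,-0.0043,-0.0025,0,0,0],[0,-0.017,-0.01,0,0,0],[0,-0.026,-0.015,0,0,0],[0,-0.026,-0.015,0,0,0],[0,0.02,-0.035,0,0,0],[0,0.02,-0.035,0,0,0],[0,0,0,0,0,0],[0,0,0,0,0,0]]]'
python3 - <<'E'
from h import *; from rig import snapshot; import cv2
for n in("scene","top"):
  s=snapshot(n);P=cloud(s); z=P[...,2]
  cv2.imwrite(f"pics/{n}9.png",s["pixels"][:,:,::-1])
  m=(P[...,0]>.49)&(P[...,0]<.75)&(z>.22)&(z<.26)
  for a,b in((.095,.105),(.105,.12),(.12,.145),(.15,.165),(.03,.085)):
        q=P[m&(P[...,1]>a)&(P[...,1]<b)]; print(n,a,len(q),np.percentile(q[:,0],[1,99]).round(4),np.percentile(q[:,2],[5,50,95]).round(3))
  q=P[m]; print(np.percentile(q[:,1],[99.5,100]))
  print(np.unique((P[m&(P[...,1]>.085)&(P[...,1]<.108)][:,1]*1000).round(),return_counts=True))
E
cd pics; python3 -c "
import cv2;a=cv2.imread('top9.png')[130:290,120:360];cv2.imwrite('t9.png',cv2.resize(a,None,fx=3,fy=3))"
```

```text
t: 11.92
eef_pos: [0.452, 0.1326, 0.249]
ee_rot: [0.69, 0.676, 0.181, 0.185]
ft_force: [-0.4, -1.6, -0.0]
gripper_width: 0.007
grip_force: 0.0
scene 0.095 211 [0.5454 0.7292] [0.223 0.244 0.251]
scene 0.105 320 [0.543  0.7216] [0.23  0.233 0.24 ]
scene 0.12 652 [0.5436 0.7218] [0.229 0.233 0.238]
scene 0.15 262 [0.5436 0.721 ] [0.225 0.233 0.247]
scene 0.03 1296 [0.5412 0.7183] [0.228 0.233 0.238]
[0.16813672 0.16918335]
(array([ 85.,  86.,  87.,  88.,  89.,  90.,  91.,  92.,  93.,  94.,  97.,
        98.,  99., 100., 101., 102., 103., 104., 105., 106., 107., 108.]), array([ 1,  3,  3, 10, 28, 43, 60, 42, 30,  4,  2, 14, 32, 63, 64, 32,  2,
        1,  3,  1,  7,  8]))
top 0.095 158 [0.5422 0.7278] [0.223 0.245 0.251]
top 0.105 350 [0.5423 0.7214] [0.226 0.233 0.238]
top 0.12 566 [0.5421 0.7215] [0.228 0.233 0.238]
top 0.15 307 [0.5429 0.7292] [0.223 0.234 0.249]
top 0.03 1138 [0.5393 0.7177] [0.228 0.233 0.239]
[0.16470626 0.16683161]
(array([ 85.,  86.,  87.,  88.,  89.,  90.,  91.,  94.,  95.,  96.,  97.,
        98.,  99., 100., 101., 102., 104., 105., 106., 107., 108.]), array([15, 23, 36, 34, 16, 17,  2,  2, 29, 44, 45, 23, 11,  4,  1,  2,  4,
       16, 24, 33,  9]))
```

View pics/t9.png

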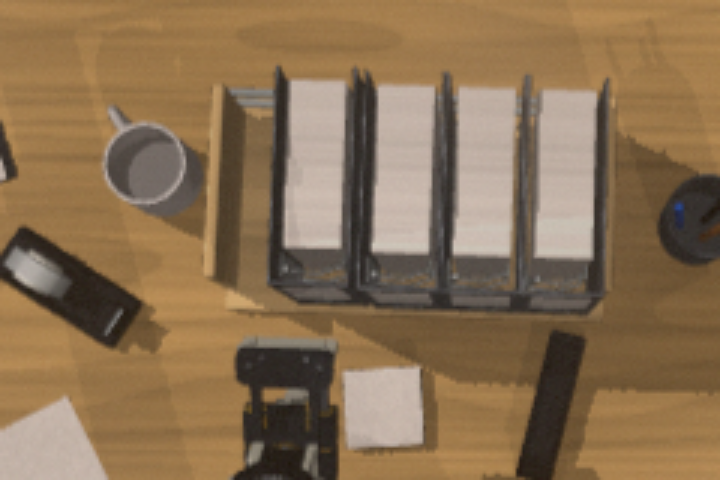

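View pics/scene9.png

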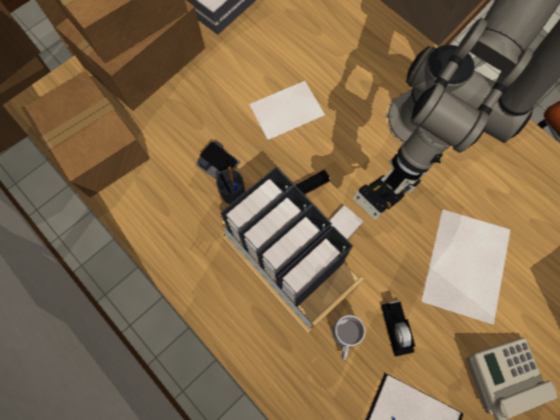

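The leaning file now stands upright beside the other three, square and about 2 mm behind their spine plane, which is home on the rails. In the top crop it is at x 272–355. The mug, dispenser, stapler and notes have not moved, and the gripper is clear.

```bash
python3 -c "
from rig import robot; print(robot.job_done())"
```

```text
the job is handed in; nothing more can be done
None
```

The end file now stands upright beside the others, pushed fully home against the back rails with its spine about 2 mm behind theirs. Nothing else moved as far as the final pictures show, and the job was handed in at about 12 s.

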